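Lay out the bolt tensioning kit by its cylinder

ROBOT

A 6-joint arm with a two-finger parallel gripper is mounted at the origin on the work surface. World frame = base frame: x ahead of the robot, y to its left, z up, the work surface at z = 0. Lengths are in m, angles in rad, forces in N, time in s.
With the tool pointing down it reaches from about 0.35 to 0.8 m from the base axis. Payload 7.3 kg.
Tool frame: the origin (TCP) lies at the very end of the fingers, on their centre line; the grasp point (between the pads) lies 19 mm behind it; z points along the fingers, y is the direction in which the jaws open and shut (so a half turn about z gives the same grasp; the last joint's range is limited). The gripper opens to 85 mm and grips with 20 to 120 N. Pads are 22 mm wide; open, the fingers measure 114 mm over their backs; the gripper's body (76 mm by 85 mm) begins 54 mm behind the grasp point. The pads swing forward as they close: fully open they stand 13 mm farther back than shut.
Start: joints at [-1.344, 0.342, 1.524, -0, 1.275, -0.146], TCP at [0.191, -0.489, 0.231] pointing down, gripper open.
Joint ranges: [-2.53, 2.53], [-0.77, 2.02], [0.04, 2.7], [-1, 4.14], [0.28, 2.66], [-3.11, 3.11]. Speed limits (rad/s): [2.57, 2.57, 3.14, 3.14, 3.14, 3.14].

INTERFACE

Orientations are given as a unit quaternion [w, x, y, z].
In Python, from station import * gives the robot as it stands.
- The arm moves only by the tool move_arm, never from a script. Its arguments are lists of equal length, an entry for each row: "travel": the shift along the world's x, y, z in cm, a list of three; "dr": the turn, a rotation vector about the world's x, y, z in degrees, a list of three; "gripper": the closure, from -1 (fully open) to 1 (shut). A call has 1 to 8 rows; each row is the pose to reach, as a shift and turn from the pose commanded when the call began; what a row does not reach only later rows make up. A row lasts 1/8 s, in which the tool goes at most 62.5 mm and 10.7 degrees, less where a joint would pass 70% of its speed; a pose out of reach is approached as far as the arm can. A call with a gripper value outside its range is refused whole. The fingers move at their own pace and stop on an object; the grip force is fixed at half the most. Time passes only in rows, so rows that repeat a pose let the fingers close. It gives the time, the measured TCP pose, the force and the opening at its end, in the units of the state.
- state(): the state, without advancing time (a new reading comes with each control period).
- snapshot(name): name is "scene" or "top" or "wrist"; returns a dict with "frame" (384x512x3 uint8, blue, green, red), "z_map" (384x512 float32, m along the optical axis (not along the pixel's ray), 0 where there is no reading), "intrinsics" (3x3 intrinsics, pixels), "T" (4x4, takes a point from camera to world coordinates). Camera axes: x right, y down, z forward; pixel columns grow to the right and rows downward; lengths in m; the calibration is good to about 2 mm. A picture is of the moment at which its call begins.
- finish_job(): hands the job in, once; it reports no verdict.
Trained networks look in the newest picture that a camera, given by its name, has taken for a name from the list of things; names that differ only in an ending like _2 or _b are one class to them, and where a whole thing is asked for, a point or a joint stands for the part that bears it (a point fixed in the world has none). Each returns a list of dicts, best first, with "score" (0 to 1); they miss things now and then, are a little off and sometimes report something else, mostly with a low value. They report only what shows in the picture. A call takes as long as a camera call. They do not tell look-alikes from the thing itself.
- masks_of(camera, query): "pixels" (384x512 bool, what is visible of it) and "box" ([left, top, right, bottom] in pixels, round what is visible of it).
The state is a dict: "time_s": time; "joint_pos": joint angles; "joint_velocities": joint speeds; "joint_efforts": joint torques, N m; "tool_pos": TCP position; "orientation": TCP orientation; "wrist_force": force on the tool from outside, world axes, zero at the start; "wrist_torque": the same for the moment, N m; "width": finger opening in m.
Only numpy, scipy, OpenCV 4.12 (cv2) and the standard library are available. Lean on these libraries where they do the work, as an engineer would, in place of code of your own. Each camera call takes 0.05 s, during which the arm holds its last target. There are 200 camera calls.

TASK

Lay out the kit for the next bolt: put the green gauge block flat in the middle of the yellow pad with the black grommet lying centred on top of it, and stand the brass fitting on the counter midway between the yellow pad and the steel tensioner cylinder on its red foot. Lay the chrome extension in the middle of the blue pad, along its white stripe. Leave the big dark nut, the orange-capped jar and the screwdriver where they are.

Things in the scene. Friction and masses are not known exactly. Their poses are not given: they have to be found in the camera images.
- gauge_block: Green plastic gauge block, 60 x 40 x 35 mm (own x, y, z), loose, 0.1 kg, lies with its flat 60 x 40 mm face down, white lines on its long sides. Origin at the centre of its underside; the long side runs along x. Grasp it across its 40 mm width (y).
- grommet: Black rubber grommet lying flat: a ring of 42 mm outer diameter, 20 mm bore, 16 mm high, with a shallow groove around the middle; 30 g. Origin on its axis in the plane of its underside, z up along the axis.
- fitting: Brass hydraulic fitting standing upright: hexagonal foot 30 mm across flats and 14 mm high, above it a round stem of 20 mm diameter up to 50 mm; 0.12 kg. Origin at the centre of its underside, z up along the stem.
- extension: Chrome socket-wrench extension lying on the counter, 110 mm long, 0.25 kg: round shaft of 18 mm diameter between a hexagonal socket end (x -55 to -25 mm) and a hexagonal collar (x +29 to +43 mm), both 26 mm across flats, square drive at the +x end. Origin on its axis at mid length, 13 mm above what it lies on; x runs along its length. Grasp it across the shaft near the origin. Either end may point either way at the finish.
- yellow_pad: Plain yellow square pad fixed to the counter, 90 x 90 mm, 3 mm thick. Origin at the centre of its underside, at counter height; its x axis points at the tensioner cylinder, whose axis is 190 mm away.
- blue_pad: Blue pad fixed to the counter, 120 x 80 mm (x, y), 3 mm thick, with a white stripe down the middle along its x axis. Origin at the centre of its underside, at counter height.
- tensioner: Tensioner cylinder of brushed steel held upright by two spring clips on a round red foot, fixed to the counter: 56 mm diameter, 80 mm high, foot 68 mm diameter. Origin at the centre of its underside, at counter height. (Others like it stand in a row on the grey rail far to the robot's left; those are not meant.)
- nut: Big dark steel hexagon nut, about 52 mm across flats, 24 mm high, loose, lying flat among the things; leave it alone. Origin at the centre of its underside.
- jar: White jar with an orange cap, 60 mm diameter, 65 mm high, loose; leave it alone. Origin at the centre of its underside.
- screwdriver: Red-handled screwdriver lying at the far side of the counter, loose; leave it alone. Origin under the tool, along which x runs to the tip.
Mind the look-alikes: they are no part of the job. Of the things that look like the extension, the middle-sized one is meant.

How it is judged:
At the end, for the whole second after the job is handed in: Block flat on the yellow pad, centred to 12 mm; grommet flat on the block, centred to 12 mm; fitting upright on the counter midway between yellow pad and tensioner to 15 mm; extension lying on the blue pad, centred to 15 mm and within 12 degrees of the stripe; all released and at rest (horizontal distance between gauge_block and yellow_pad below 0.012 m and angle between each of gauge_block, fitting's own z axis and vertical below 0.1 rad and height (world z) of gauge_block below 0.008 m and horizontal distance between grommet and gauge_block below 0.012 m and z of grommet in the frame of gauge_block between 0.031 and 0.039 m and angle between grommet's own z axis and vertical below 0.15 rad and x of fitting in the frame of yellow_pad between 0.08 and 0.11 m and y of fitting in the frame of yellow_pad between -0.015 and 0.015 m and height (world z) of fitting below 0.005 m and horizontal distance between extension and blue_pad below 0.015 m and angle between the x axis of extension and the x axis of blue_pad, either way round below 0.21 rad and height (world z) of extension between 0.012 and 0.022 m and linear speed of each of gauge_block, grommet, fitting, extension below 0.02 m/s and angular speed of each of gauge_block, grommet, fitting, extension below 0.3 rad/s); the robot touches nothing.
It fails at once if the nut, the jar or the screwdriver is moved by more than 25 mm (distance of any of nut, jar, screwdriver from where it was at the start of the episode above 0.025 m).
It also fails if it takes over 115 s, if anything falls off the work surface, if the arm or the gripper's body presses on something with over 40 N, if the wrist force passes 120 N, or if a joint passes its speed limit or range.

## Working session

There is one attempt and no reset: what is moved stays moved. The work goes in short steps, Python scripts to look and compute and a tool call to move; the robot and the scene stay as the last step left them, time stands still between calls to the robot, and variables do not carry over. Pictures are saved under pics/ and viewed, about 12 in all and at most 16, crops included, and the job is handed in when it is done.

Besides the shell and the picture viewer there is one more tool, called by a JSON object that holds its "api" and its "payload". move_arm: Moves the arm, as the interface text tells. Its arguments: {"type":"object","properties":{"travel":{"type":"array","items":{"type":"array","items":{"type":"number"}}},"dr":{"type":"array","items":{"type":"array","items":{"type":"number"}}},"gripper":{"type":"array","items":{"type":"number"}}},"required":["travel","dr","gripper"]}

```bash
mkdir -p pics; cat > h.py <<'E'
from station import *
import numpy as np, cv2
def pts(s):
    z=s["z_map"];K=s["intrinsics"];v,u=np.indices(z.shape)
    P=np.stack([(u-K[0,2])/K[0,0]*z,(v-K[1,2])/K[1,1]*z,z],-1)
    return P@s["T"][:3,:3].T+s["T"][:3,3]
E
python3 - <<'E'
from h import *
for c in ["scene","top"]:
    s=snapshot(c);cv2.imwrite(f"pics/{c}0.png",cv2.resize(s["frame"],(800,600)))
    np.savez(f"{c}0.npz",**s); P=pts(s)
    print(c,s["T"][:3,3].round(3),s["T"][:3,:3].round(2).tolist())
    for n in "gauge_block grommet fitting extension yellow_pad blue_pad tensioner nut jar screwdriver".split():
        for m in masks_of(c,n):
            if m["score"]<.25: continue
            p=P[m["pixels"]&(s["z_map"]>0)]
            print(n,round(m["score"],2),np.array(m["box"]).round().tolist(),np.median(p,0).round(3),p.min(0).round(3),p.max(0).round(3))
print(state())
E
```

```text
scene [ 1.219 -0.706  0.887] [[0.76, 0.44, -0.48], [0.65, -0.52, 0.56], [-0.01, -0.74, -0.68]]
gauge_block 0.64 [233.0, 151.0, 268.0, 172.0] [0.472 0.132 0.002] [ 0.407  0.078 -0.005] [0.537 0.183 0.008]
gauge_block 0.6 [150.0, 210.0, 175.0, 238.0] [ 0.488 -0.253  0.032] [ 0.411 -0.27  -0.004] [ 0.511 -0.206  0.039]
grommet 0.65 [105.0, 248.0, 125.0, 262.0] [ 0.465 -0.405  0.014] [ 0.441 -0.425 -0.003] [ 0.482 -0.381  0.02 ]
fitting 0.45 [182.0, 248.0, 200.0, 267.0] [ 0.636 -0.29   0.019] [ 0.582 -0.303 -0.002] [ 0.647 -0.251  0.053]
extension 0.7 [223.0, 212.0, 259.0, 236.0] [ 0.639 -0.11   0.019] [ 0.601 -0.166 -0.004] [ 0.661 -0.037  0.029]
extension 0.64 [323.0, 200.0, 375.0, 218.0] [0.841 0.122 0.026] [ 0.783  0.062 -0.003] [0.893 0.212 0.039]
extension 0.59 [264.0, 182.0, 271.0, 205.0] [0.626 0.029 0.015] [ 0.589  0.003 -0.   ] [0.65  0.071 0.023]
yellow_pad 0.44 [283.0, 212.0, 307.0, 245.0] [ 0.789 -0.052  0.047] [ 0.746 -0.067 -0.002] [ 0.81  -0.012  0.069]
blue_pad 0.98 [231.0, 149.0, 272.0, 173.0] [0.474 0.135 0.002] [ 0.405  0.075 -0.005] [0.541 0.198 0.008]
tensioner 0.9 
[... 2235 characters left out ...]
 0.03]
{'time_s': 1.1, 'joint_pos': array([-1.34402931e+00,  3.41960939e-01,  1.52410584e+00,  3.80387491e-06,
        1.27541701e+00, -1.46040636e-01]), 'joint_velocities': array([0.00050596, 0.00101165, 0.00093235, 0.00120719, 0.00180651,
       0.00172238]), 'joint_efforts': array([-6.95675481e-04, -4.33574259e+01, -2.46273708e+01, -1.90860342e-04,
        3.40985071e-04, -2.58416759e-05]), 'tool_pos': array([ 0.19122591, -0.48894637,  0.23133975]), 'orientation': array([5.43159502e-05, 9.82677154e-01, 1.85325679e-01, 4.01463768e-06]), 'wrist_force': array([-0.08068187,  0.20059225, -0.32553182]), 'wrist_torque': array([-0.03710619, -0.00950195,  0.01322671]), 'width': 0.0852025787113047}
```

```bash
python3 - <<'E'
import cv2
t=cv2.imread("pics/top0.png");t=cv2.resize(t,(512,384))
f=__import__("numpy").load("top0.npz")["frame"]
cv2.imwrite("pics/top_c.png",cv2.resize(f[110:310,95:415],(800,500),interpolation=cv2.INTER_CUBIC))
E
```

```text
(no output)
```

View pics/scene0.png

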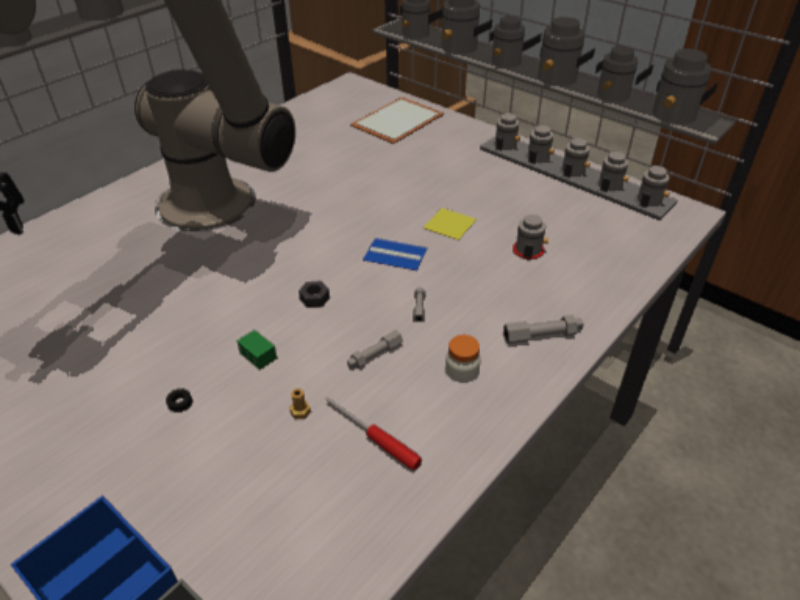

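View pics/top_c.png

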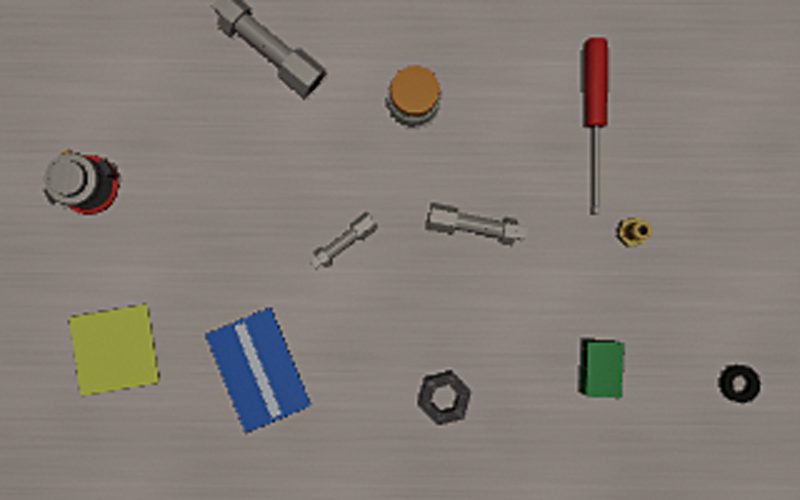

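Top view: extension look-alikes are big (crop 270,45), middle (475,222) and small (345,240). The middle one is ~110 mm long by its depth points, so it is the one meant. The yellow pad is at (115,350), the blue pad at (258,370), the tensioner on its red foot at (85,180). Next: precise poses.

```bash
cat >> h.py <<'E'
def rect(P,ok,lo,hi,zlo,zhi=1):
    m=ok&(P[...,0]>lo[0])&(P[...,0]<hi[0])&(P[...,1]>lo[1])&(P[...,1]<hi[1])&(P[...,2]>zlo)&(P[...,2]<zhi)
    p=P[m]
    (c,wh,a)=cv2.minAreaRect((p[:,:2]*1000).astype(np.float32))
    b=cv2.boxPoints((c,wh,a)); e=b[1]-b[0]; f=b[2]-b[1]
    if np.hypot(*f)>np.hypot(*e): e,f=f,e
    return dict(c=np.round(c,1),L=np.hypot(*e).round(1),W=np.hypot(*f).round(1),yaw=np.degrees(np.arctan2(e[1],e[0])).round(1)%180,n=len(p),zmed=np.median(p[:,2]).round(4),mean=(p[:,:2].mean(0)*1000).round(1))
E
python3 - <<'E'
from h import *
s=np.load("top0.npz");s={k:s[k] for k in s.files};P=pts(s)
ok=s["z_map"]>0;hsv=cv2.cvtColor(s["frame"],cv2.COLOR_BGR2HSV);H,S=hsv[...,0],hsv[...,1]
al=ok
print("block",rect(P,ok&(H>45)&(H<85)&(S>90),(.4,-.3),(.55,-.18),.02))
print("grom",rect(P,ok,(.42,-.46),(.52,-.36),.006))
print("fitstem",rect(P,ok,(.58,-.33),(.68,-.24),.035)); print("fit",rect(P,ok,(.58,-.33),(.68,-.24),.006))
print("ext",rect(P,ok,(.58,-.2),(.7,-.02),.006)); print("nut",rect(P,ok,(.38,-.13),(.52,-.02),.015))
print("yel",rect(P,ok&(H>20)&(H<36)&(S>110),(.4,.22),(.6,.4),-.01))
print("blue",rect(P,ok&(H>100)&(H<125)&(S>110),(.38,.05),(.6,.22),-.01))
w=ok&(S<70)&(hsv[...,2]>150)
print("stripe",rect(P,w,(.41,.09),(.54,.19),-.01))
print("tens",rect(P,ok,(.6,.25),(.75,.4),.078),rect(P,ok,(.6,.25),(.75,.4),.02))
print("red",rect(P,ok&((H<8)|(H>172))&(S>120),(.6,.25),(.75,.4),-.01))
print("tab",np.median(P[ok&(abs(P[...,2])<.02)][:,2]))
# ext long points ends profile
E
```

```text
block {'c': array([ 479.6, -244.7]), 'L': np.float32(59.6), 'W': np.float32(40.0), 'yaw': np.float32(177.7), 'n': 340, 'zmed': np.float64(0.0347), 'mean': array([ 479. , -243.8])}
grom {'c': array([ 462.8, -416.5]), 'L': np.float32(67.7), 'W': np.float32(39.3), 'yaw': np.float32(90.9), 'n': 160, 'zmed': np.float64(0.0159), 'mean': array([ 462.7, -402. ])}
fitstem {'c': array([ 631.8, -283.2]), 'L': np.float32(19.3), 'W': np.float32(19.3), 'yaw': np.float32(1.5), 'n': 57, 'zmed': np.float64(0.0491), 'mean': array([ 631.4, -282.7])}
fit {'c': array([ 648.6, -266.6]), 'L': np.float32(80.6), 'W': np.float32(30.6), 'yaw': np.float32(44.6), 'n': 140, 'zmed': np.float64(0.0177), 'mean': array([ 636.4, -274.1])}
ext {'c': array([642.5, -99.6]), 'L': np.float32(127.6), 'W': np.float32(39.8), 'yaw': np.float32(82.2), 'n': 318, 'zmed': np.float64(0.0214), 'mean': array([ 638.3, -103.1])}
nut {'c': array([445.1, -71.4]), 'L': np.float32(54.9), 'W': np.float32(51.8), 'yaw': np.float32(104.4), 'n': 233, 'zmed': np.float64(0.0238), 'mean': array([444.6, -71. ])}
yel {'c': array([494.4, 300.8]), 'L'
[... 329 characters left out ...]
ay([479.8, 143. ]), 'L': np.float32(118.4), 'W': np.float32(80.8), 'yaw': np.float32(4.3), 'n': 161, 'zmed': np.float64(0.0028), 'mean': array([476.3, 140.1])}
tens {'c': array([681.6, 334.4]), 'L': np.float32(36.2), 'W': np.float32(35.0), 'yaw': np.float32(52.6), 'n': 134, 'zmed': np.float64(0.0803), 'mean': array([681.5, 333.7])} {'c': array([680.9, 334.4]), 'L': np.float32(63.8), 'W': np.float32(61.9), 'yaw': np.float32(74.0), 'n': 471, 'zmed': np.float64(0.0665), 'mean': array([680.4, 327.4])}
red {'c': array([679. , 323.8]), 'L': np.float32(66.6), 'W': np.float32(45.3), 'yaw': np.float32(163.8), 'n': 89, 'zmed': np.float64(0.0048), 'mean': array([672.9, 320.3])}
tab 7.52690237639797e-05
```

{"api": "move_arm", "payload": {"travel": [[5,4,0],[10,8,0],[15,12.5,-2],[20,17,-4],[25,21,-6],[28.9,24.4,-9],[28.9,24.4,-11],[28.9,24.4,-11]], "dr": [[0,0,-6],[0,0,-12],[0,0,-18],[0,0,-23.7],[0,0,-23.7],[0,0,-23.7],[0,0,-23.7],[0,0,-23.7]], "gripper": [-1,-1,-1,-1,-1,-1,-1,-1]}}

```text
time_s: 2.1
tool_pos: [0.4798, -0.2431, 0.1193]
orientation: [-0.001, 1.0, -0.019, -0.002]
wrist_force: [-1.1, -0.6, 0.1]
width: 0.0857
```

```bash
python3 - <<'E'
from h import *
s=snapshot("wrist");P=pts(s);ok=s["z_map"]>0;hsv=cv2.cvtColor(s["frame"],cv2.COLOR_BGR2HSV);H,S=hsv[...,0],hsv[...,1]
cv2.imwrite("pics/w1.png",s["frame"])
print("block",rect(P,ok&(H>45)&(H<85)&(S>90),(.4,-.3),(.55,-.18),.025,.045))
print(state()["tool_pos"],state()["joint_pos"].round(2))
E
```

```text
block {'c': array([ 479.6, -246. ]), 'L': np.float32(60.0), 'W': np.float32(39.3), 'yaw': np.float32(177.1), 'n': 4095, 'zmed': np.float64(0.0355), 'mean': array([ 481.8, -246.1])}
[ 0.48001835 -0.24454684  0.12089552] [-0.61  0.48  1.64 -0.    1.02  1.  ]
```

View pics/w1.png

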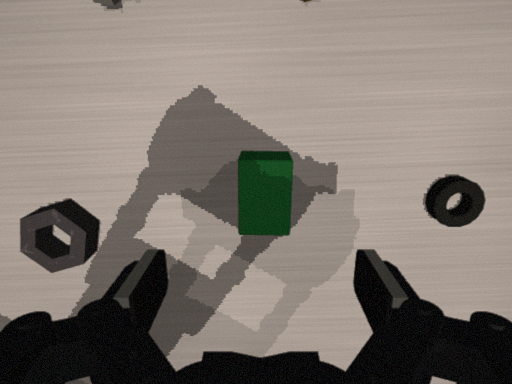

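The wrist view shows the block at (265,193) between the jaws, and its measured centre agrees with the top view within 1.5 mm. Descend and grip.

{"api": "move_arm", "payload": {"travel": [[0,-0.1,-4],[0,-0.1,-8],[0,-0.1,-11.6],[0,-0.1,-11.6],[0,-0.1,-11.6],[0,-0.1,-11.6],[0,-0.1,-11.6],[0,-0.1,-11.6]], "dr": [[0,0,0],[0,0,0],[0,0,0],[0,0,0],[0,0,0],[0,0,0],[0,0,0],[0,0,0]], "gripper": [-1,-1,-1,-1,1,1,1,1]}}

```text
time_s: 3.15
tool_pos: [0.4812, -0.2468, 0.0072]
orientation: [0.001, 1.0, -0.02, 0.001]
wrist_force: [-1.4, -0.7, 7.2]
width: 0.0391
```

{"api": "move_arm", "payload": {"travel": [[0,0,0],[0,0,5],[0,4,9],[0,10,9],[0,15.5,9],[0,21,9],[0,26.5,9],[0,32,9]], "dr": [[0,0,0],[0,0,0],[0,0,3],[0,0,6],[0,0,9],[0,0,12.2],[0,0,12.2],[0,0,12.2]], "gripper": [1,1,1,1,1,1,1,1]}}

```text
time_s: 4.15
tool_pos: [0.4803, 0.0758, 0.0962]
orientation: [0.0, 0.996, 0.086, 0.001]
wrist_force: [0.1, -0.1, -1.1]
width: 0.039
```

{"api": "move_arm", "payload": {"travel": [[0.5,5.5,0],[1,11,0],[1.4,16.5,0],[1.4,20.5,0],[1.4,22.7,0],[1.4,22.7,0],[1.4,22.7,0]], "dr": [[0,0,0],[0,0,0],[0,0,0],[0,0,0],[0,0,0],[0,0,0],[0,0,0]], "gripper": [1,1,1,1,1,1,1]}}

```text
time_s: 5.03
tool_pos: [0.4942, 0.2998, 0.0953]
orientation: [0.0, 0.996, 0.086, -0.0]
wrist_force: [0.8, -0.5, -0.9]
width: 0.0391
```

```bash
python3 - <<'E'
from h import *
s=snapshot("wrist");P=pts(s);ok=s["z_map"]>0;hsv=cv2.cvtColor(s["frame"],cv2.COLOR_BGR2HSV);H,S=hsv[...,0],hsv[...,1]
g=ok&(H>45)&(H<85)&(S>90)
print("block",rect(P,g,(.4,.2),(.6,.4),.05,.2))
print("yel",rect(P,ok&(H>20)&(H<36)&(S>110),(.4,.22),(.6,.4),-.01,.02))
st=state();print(st["tool_pos"],st["orientation"].round(3),st["width"],st["wrist_force"])
s=snapshot("top");P=pts(s);ok=s["z_map"]>0;hsv=cv2.cvtColor(s["frame"],cv2.COLOR_BGR2HSV);H,S=hsv[...,0],hsv[...,1]
E
```

```text
block {'c': array([492.8, 299.4]), 'L': np.float32(122.5), 'W': np.float32(60.8), 'yaw': np.float32(99.0), 'n': 16678, 'zmed': np.float64(0.1237), 'mean': array([500.5, 300.4])}
yel {'c': array([498.2, 301.7]), 'L': np.float32(90.6), 'W': np.float32(83.8), 'yaw': np.float32(100.3), 'n': 8354, 'zmed': np.float64(0.0036), 'mean': array([512.7, 304.7])}
[0.49436747 0.29966359 0.0953838 ] [ 0.     0.996  0.085 -0.   ] 0.03905200214957794 [ 1.19856069 -0.72637096 -1.41723401]
```

{"api": "move_arm", "payload": {"travel": [[0.1,0.1,-4],[0.1,0.1,-7],[0.1,0.1,-8.4],[0.1,0.1,-8.4],[0.1,0.1,-8.4],[0.1,0.1,-8.4],[0.1,0.1,-8.4],[0.1,0.1,-8.4]], "dr": [[0,0,0],[0,0,0],[0,0,0],[0,0,0],[0,0,0],[0,0,0],[0,0,0],[0,0,0]], "gripper": [1,1,1,1,1,0,-1,-1]}}

```text
time_s: 6.12
tool_pos: [0.4954, 0.3021, 0.0116]
orientation: [-0.0, 0.996, 0.086, 0.0]
wrist_force: [-0.7, 0.5, 0.7]
width: 0.0768
```

{"api": "move_arm", "payload": {"travel": [[0,0,0],[0,0,5],[0,-3,10],[0,-9,13],[0,-15,13],[0,-21,13],[0,-27,13],[0,-33,13]], "dr": [[0,0,0],[0,0,0],[0,0,0],[0,0,0],[0,0,0],[0,0,0],[0,0,0],[0,0,0]], "gripper": [-1,-1,-1,-1,-1,-1,-1,-1]}}

```text
time_s: 7.12
tool_pos: [0.4951, -0.0298, 0.1416]
orientation: [0.0, 0.996, 0.086, 0.0]
wrist_force: [0.5, 0.8, -0.6]
width: 0.0854
```

{"api": "move_arm", "payload": {"travel": [[-0.5,-6,0],[-1,-12,0],[-1.5,-18,0],[-2,-24,0],[-2.6,-30,-1],[-3.2,-35,-2],[-3.2,-37.2,-3],[-3.2,-37.2,-3]], "dr": [[0,0,0],[0,0,0],[0,0,0],[0,0,0],[0,0,0],[0,0,0],[0,0,0],[0,0,0]], "gripper": [-1,-1,-1,-1,-1,-1,-1,-1]}}

```text
time_s: 8.12
tool_pos: [0.4626, -0.4003, 0.11]
orientation: [-0.001, 0.996, 0.085, -0.001]
wrist_force: [0.7, 0.0, 0.5]
width: 0.0849
```

```bash
python3 - <<'E'
from h import *
s=snapshot("wrist");P=pts(s);ok=s["z_map"]>0;V=s["frame"].max(-1)
print("grom",rect(P,ok,(.43,-.44),(.495,-.365),.010,.025))
st=state();print(st["tool_pos"])
s=snapshot("top");P=pts(s);ok=s["z_map"]>0;hsv=cv2.cvtColor(s["frame"],cv2.COLOR_BGR2HSV);H,S=hsv[...,0],hsv[...,1]
print("block",rect(P,ok&(H>45)&(H<85)&(S>90),(.4,.2),(.6,.4),.025,.06))
print("yel",rect(P,ok&(H>20)&(H<36)&(S>110),(.4,.22),(.6,.4),-.01,.02))
E
```

```text
grom {'c': array([ 462.4, -403.7]), 'L': np.float32(40.8), 'W': np.float32(40.7), 'yaw': np.float32(156.3), 'n': 1690, 'zmed': np.float64(0.0164), 'mean': array([ 463. , -403.5])}
[ 0.46310333 -0.39917755  0.1106527 ]
block {'c': array([494. , 300.5]), 'L': np.float32(58.3), 'W': np.float32(40.8), 'yaw': np.float32(8.5), 'n': 334, 'zmed': np.float64(0.0377), 'mean': array([494. , 299.3])}
yel {'c': array([494.4, 300.8]), 'L': np.float32(91.3), 'W': np.float32(89.9), 'yaw': np.float32(99.8), 'n': 618, 'zmed': np.float64(0.0028), 'mean': array([496.1, 296.2])}
```

{"api": "move_arm", "payload": {"travel": [[0,-0.3,-4],[0,-0.3,-8],[0,-0.3,-10.8],[0,-0.3,-10.8],[0,-0.3,-10.8],[0,-0.3,-10.8],[0,-0.3,-10.8],[0,-0.3,-10.8]], "dr": [[0,0,0],[0,0,0],[0,0,0],[0,0,0],[0,0,0],[0,0,0],[0,0,0],[0,0,0]], "gripper": [-1,-1,-1,-1,1,1,1,1]}}

```text
time_s: 9.22
tool_pos: [0.4641, -0.4035, 0.0056]
orientation: [0.001, 0.996, 0.086, 0.001]
wrist_force: [0.3, 2.6, 8.0]
width: 0.0393
```

{"api": "move_arm", "payload": {"travel": [[0,0,0],[0,0,5],[0,4,10],[0,10,12],[0,16,12],[0,22,12],[0,28,12],[0,34,12]], "dr": [[0,0,0],[0,0,0],[0,0,0],[0,0,0],[0,0,0],[0,0,0],[0,0,0],[0,0,0]], "gripper": [1,1,1,1,1,1,1,1]}}

```text
time_s: 10.22
tool_pos: [0.4633, -0.0613, 0.1243]
orientation: [0.0, 0.996, 0.086, 0.001]
wrist_force: [1.4, -0.1, -0.4]
width: 0.039
```

{"api": "move_arm", "payload": {"travel": [[0.5,6,0],[1,12,0],[1.5,18,0],[2,24,0],[2.6,30,0],[3.1,34.5,0],[3.1,36.3,0],[3.1,36.3,0]], "dr": [[0,0,0],[0,0,0],[0,0,0],[0,0,0],[0,0,0],[0,0,0],[0,0,0],[0,0,0]], "gripper": [1,1,1,1,1,1,1,1]}}

```text
time_s: 11.22
tool_pos: [0.4939, 0.3004, 0.1235]
orientation: [0.0, 0.996, 0.087, 0.0]
wrist_force: [-0.6, -0.6, 0.2]
width: 0.0391
```

```bash
python3 - <<'E'
from h import *
snapshot("scene")
s=snapshot("wrist");P=pts(s);ok=s["z_map"]>0;hsv=cv2.cvtColor(s["frame"],cv2.COLOR_BGR2HSV);H,S=hsv[...,0],hsv[...,1]
cv2.imwrite("pics/w2.png",s["frame"])
print("block",rect(P,ok&(H>45)&(H<85)&(S>90),(.4,.2),(.6,.4),.025,.06))
for m in masks_of("wrist","grommet"):
    p=P[m["pixels"]&ok];print(m["score"],m["box"],p.min(0).round(4),p.max(0).round(4),np.median(p,0).round(4))
print(state()["tool_pos"],state()["wrist_force"])
E
```

```text
block {'c': array([497.8, 301.7]), 'L': np.float32(53.1), 'W': np.float32(39.2), 'yaw': np.float32(9.7), 'n': 3399, 'zmed': np.float64(0.0385), 'mean': array([501.9, 302.6])}
0.9 [218.0, 215.9, 301.3, 307.3] [ 0.3695  0.2533 -0.0013] [0.5132 0.3217 0.1361] [0.4945 0.2989 0.1339]
[0.49430786 0.29850764 0.12347074] [ 0.1357443  -0.55398415  0.44561535]
```

View pics/w2.png

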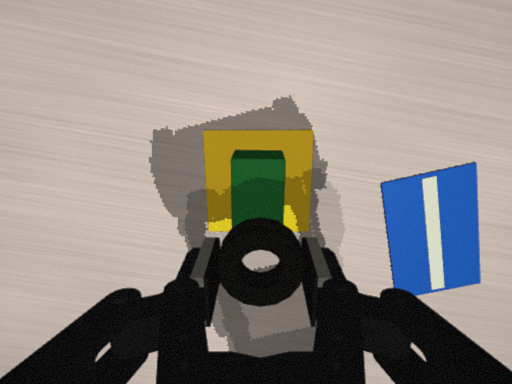

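The grommet is held level at (260,262), above the block at (258,190). Lower it onto the block.

{"api": "move_arm", "payload": {"travel": [[0,0.1,-4],[0,0.1,-7],[0,0.1,-7.9],[0,0.1,-7.9],[0,0.1,-7.9],[0,0.1,-7.9],[0,0.1,-7.9],[0,0.1,-7.9]], "dr": [[0,0,0],[0,0,0],[0,0,0],[0,0,0],[0,0,0],[0,0,0],[0,0,0],[0,0,0]], "gripper": [1,1,1,1,1,0,-0.5,-1]}}

```text
time_s: 12.38
tool_pos: [0.4943, 0.3011, 0.0445]
orientation: [0.0, 0.996, 0.086, 0.0]
wrist_force: [0.3, -0.1, 0.0]
width: 0.0771
```

{"api": "move_arm", "payload": {"travel": [[0,0,0],[0,0,0],[0,0,4],[1,-5,8],[2.5,-10,9],[4,-15,9],[5.5,-20,9],[7,-26,9]], "dr": [[0,0,0],[0,0,0],[0,0,0],[0,0,6],[0,0,13],[0,0,20],[0,0,27],[0,0,34]], "gripper": [-1,-1,-1,-1,-1,-1,-1,-1]}}

```text
time_s: 13.38
tool_pos: [0.5646, 0.0398, 0.1345]
orientation: [0.0, 0.927, 0.376, 0.0]
wrist_force: [1.4, -0.6, -0.1]
width: 0.0852
```

{"api": "move_arm", "payload": {"travel": [[1,-6,0],[2,-12,0],[3.5,-18,0],[5,-24,0],[6.2,-29,0],[6.7,-32.3,0],[6.7,-32.3,0],[6.7,-32.3,0]], "dr": [[0,0,5],[0,0,10],[0,0,14],[0,0,18],[0,0,18],[0,0,18],[0,0,18],[0,0,18]], "gripper": [-1,-1,-1,-1,-1,-1,-1,-1]}}

```text
time_s: 14.38
tool_pos: [0.631, -0.2812, 0.1339]
orientation: [-0.001, 0.858, 0.514, -0.0]
wrist_force: [-0.4, 0.8, -0.2]
width: 0.0856
```

```bash
python3 - <<'E'
from h import *
s=snapshot("wrist");P=pts(s);ok=s["z_map"]>0
cv2.imwrite("pics/w3.png",s["frame"])
print("stem",rect(P,ok,(.60,-.32),(.67,-.245),.04,.06))
print("foot",rect(P,ok,(.60,-.32),(.67,-.245),.009,.02))
print(state()["tool_pos"],state()["joint_pos"].round(2))
s=snapshot("top");P=pts(s);ok=s["z_map"]>0;hsv=cv2.cvtColor(s["frame"],cv2.COLOR_BGR2HSV)
print("grom",rect(P,ok&(hsv[...,2]<80),(.44,.25),(.55,.35),.045,.07))
E
```

```text
stem {'c': array([ 632. , -284.2]), 'L': np.float32(21.0), 'W': np.float32(20.2), 'yaw': np.float32(134.4), 'n': 670, 'zmed': np.float64(0.0506), 'mean': array([ 632.4, -283.1])}
foot {'c': array([ 647.3, -270.3]), 'L': np.float32(66.7), 'W': np.float32(30.2), 'yaw': np.float32(42.6), 'n': 514, 'zmed': np.float64(0.0146), 'mean': array([ 635.5, -277.8])}
[ 0.6311569  -0.28069864  0.13424521] [-0.53  0.73  1.13  0.    1.28 -0.04]
grom {'c': array([492.8, 299.3]), 'L': np.float32(39.1), 'W': np.float32(38.4), 'yaw': np.float32(141.8), 'n': 150, 'zmed': np.float64(0.0533), 'mean': array([492.8, 299.2])}
```

View pics/w3.png

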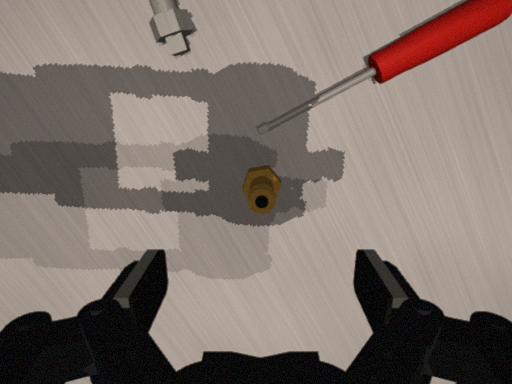

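The fitting stands at (262,190), centred between the jaws. The screwdriver tip at (262,128) is clear of both fingers.

{"api": "move_arm", "payload": {"travel": [[0.1,-0.2,-4],[0.1,-0.2,-8],[0.1,-0.2,-11.5],[0.1,-0.2,-11.5],[0.1,-0.2,-11.5],[0.1,-0.2,-11.5],[0.1,-0.2,-11.5],[0.1,-0.2,-11.5]], "dr": [[0,0,0],[0,0,0],[0,0,0],[0,0,0],[0,0,0],[0,0,0],[0,0,0],[0,0,0]], "gripper": [-1,-1,-1,-1,1,1,1,1]}}

```text
time_s: 15.48
tool_pos: [0.6328, -0.2843, 0.0206]
orientation: [0.001, 0.858, 0.514, 0.0]
wrist_force: [0.4, 0.8, 4.3]
width: 0.0186
```

{"api": "move_arm", "payload": {"travel": [[0,0,0],[0,0,0],[0,0,4],[-0.3,2,9],[-0.8,8,12],[-1.2,14,13],[-1.6,20,13],[-2,26,13]], "dr": [[0,0,0],[0,0,0],[0,0,0],[0,0,0],[0,0,-6],[0,0,-14],[0,0,-22],[0,0,-30]], "gripper": [1,1,1,1,1,1,1,1]}}

```text
time_s: 16.48
tool_pos: [0.6118, -0.0221, 0.1495]
orientation: [0.0, 0.962, 0.272, 0.0]
wrist_force: [0.2, -0.5, -0.8]
width: 0.018
```

{"api": "move_arm", "payload": {"travel": [[-0.5,6,0],[-1,12,0],[-1.5,18,0],[-2,24,0],[-2.4,30,0],[-2.4,33,0],[-2.4,34.1,0],[-2.4,34.1,0]], "dr": [[0,0,-5],[0,0,-10],[0,0,-15],[0,0,-22],[0,0,-22],[0,0,-22],[0,0,-22],[0,0,-22]], "gripper": [1,1,1,1,1,1,1,1]}}

```text
time_s: 17.48
tool_pos: [0.5881, 0.3167, 0.1489]
orientation: [0.0, 0.996, 0.086, -0.0]
wrist_force: [0.4, -0.1, -2.1]
width: 0.0184
```

```bash
python3 - <<'E'
from h import *
s=snapshot("wrist");P=pts(s);ok=s["z_map"]>0
cv2.imwrite("pics/w4.png",s["frame"])
hsv=cv2.cvtColor(s["frame"],cv2.COLOR_BGR2HSV)
b=ok&(hsv[...,0]>10)&(hsv[...,0]<28)&(hsv[...,1]>110)
print("brass",rect(P,b,(.55,.28),(.63,.36),.1,.2))
print(state()["tool_pos"],state()["wrist_force"])
E
```

```text
brass {'c': array([591.5, 314.3]), 'L': np.float32(72.7), 'W': np.float32(26.5), 'yaw': np.float32(102.5), 'n': 4022, 'zmed': np.float64(0.1683), 'mean': array([594.8, 317.5])}
[0.5883957  0.3158943  0.14906042] [-0.11263627 -0.26838786 -1.73416705]
```

View pics/w4.png

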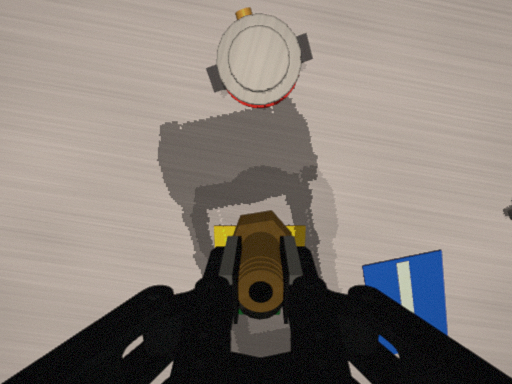

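The fitting is held upright at (260,265), with the tensioner ahead at (260,58). Lower and release it.

{"api": "move_arm", "payload": {"travel": [[0,0,-5],[0,0,-9],[0,0,-12],[0,0,-12.9],[0,0,-12.9],[0,0,-12.9],[0,0,-12.9],[0,0,-12.9]], "dr": [[0,0,0],[0,0,0],[0,0,0],[0,0,0],[0,0,0],[0,0,0],[0,0,0],[0,0,0]], "gripper": [1,1,1,1,1,1,0.4,0]}}

```text
time_s: 18.52
tool_pos: [0.5885, 0.317, 0.0206]
orientation: [-0.0, 0.996, 0.086, 0.0]
wrist_force: [0.3, 0.6, -0.4]
width: 0.0418
```

{"api": "move_arm", "payload": {"travel": [[0,0,0],[0,0,0],[0,0,5],[0,0,10],[0,-6,12],[1,-12,12],[2,-18,12],[3,-24,12]], "dr": [[0,0,0],[0,0,0],[0,0,0],[0,0,0],[0,0,10],[0,0,20],[0,0,30],[0,0,40]], "gripper": [0,-0.3,-0.3,-0.3,-1,-1,-1,-1]}}

```text
time_s: 19.52
tool_pos: [0.6184, 0.0753, 0.1407]
orientation: [0.0, 0.906, 0.424, 0.0]
wrist_force: [0.4, -0.1, -0.5]
width: 0.0856
```

{"api": "move_arm", "payload": {"travel": [[0.5,-6,0],[1,-12,0],[1.9,-17,0],[1.9,-18,0],[1.9,-18,0]], "dr": [[0,0,9],[0,0,18],[0,0,28],[0,0,28],[0,0,28]], "gripper": [-1,-1,-1,-1,-1]}}

```text
time_s: 20.15
tool_pos: [0.637, -0.1031, 0.1401]
orientation: [-0.0, 0.779, 0.627, -0.0]
wrist_force: [0.5, 0.3, 0.5]
width: 0.0855
```

```bash
python3 - <<'E'
from h import *
s=snapshot("wrist");P=pts(s);ok=s["z_map"]>0
cv2.imwrite("pics/w5.png",s["frame"])
m=ok&(P[...,0]>.58)&(P[...,0]<.70)&(P[...,1]>-.18)&(P[...,1]<-.03)&(P[...,2]>.012)&(P[...,2]<.035)
n,l,st,c=cv2.connectedComponentsWithStats(cv2.morphologyEx(m.astype(np.uint8),cv2.MORPH_OPEN,np.ones((3,3))))
i=1+np.argmax(st[1:,4]);p=P[l==i]
print(st[1:].tolist())
print(rect(P,l==i,(.5,-.3),(.8,.1),.0))
# shaft: points along axis
a=np.linalg.svd(p[:,:2]-p[:,:2].mean(0),full_matrices=False)[2][0];a=a*np.sign(a[1])
d=(p[:,:2]-p[:,:2].mean(0))@a; e=(p[:,:2]-p[:,:2].mean(0))@[-a[1],a[0]]
print("mean",p[:,:2].mean(0),"yaw",np.degrees(np.arctan2(a[1],a[0])),d.min(),d.max())
for k in np.arange(-.07,.07,.006):
    q=(d>=k)&(d<k+.006)
    if q.sum()>5: print(round(k+.003,3),q.sum(),e[q].min().round(4),e[q].max().round(4),p[q,2].max().round(4))
print(state()["tool_pos"],state()["joint_pos"].round(2))
E
```

```text
[[242, 122, 37, 125, 3296]]
{'c': array([ 638. , -108.2]), 'L': np.float32(110.5), 'W': np.float32(29.9), 'yaw': np.float32(78.8), 'n': 3296, 'zmed': np.float64(0.0222), 'mean': array([640. , -99.8])}
mean [ 0.63996812 -0.0998071 ] yaw 78.96279565053217 -0.06390656751325843 0.04662420494450681
-0.061 83 -0.0058 0.006 0.0215
-0.055 44 -0.0094 0.0083 0.0248
-0.049 190 -0.0143 0.0148 0.0282
-0.043 206 -0.0143 0.0148 0.0284
-0.037 250 -0.0144 0.0145 0.0279
-0.031 134 -0.009 0.0089 0.0239
-0.025 127 -0.0091 0.0087 0.0243
-0.019 130 -0.0082 0.0085 0.0238
-0.013 137 -0.0083 0.0083 0.0234
-0.007 135 -0.0084 0.0089 0.0239
-0.001 143 -0.0084 0.0089 0.0241
0.005 142 -0.0085 0.0087 0.0235
0.011 149 -0.0086 0.0084 0.0237
0.017 186 -0.0147 0.015 0.0281
0.023 264 -0.0147 0.0149 0.0288
0.029 263 -0.0148 0.0147 0.029
0.035 272 -0.0148 0.0151 0.0287
0.041 277 -0.0148 0.0151 0.0278
0.047 164 -0.0148 0.0149 0.0281
[ 0.63700514 -0.10198013  0.14019593] [-0.28  0.64  1.29  0.    1.21 -0.06]
```

View pics/w5.png

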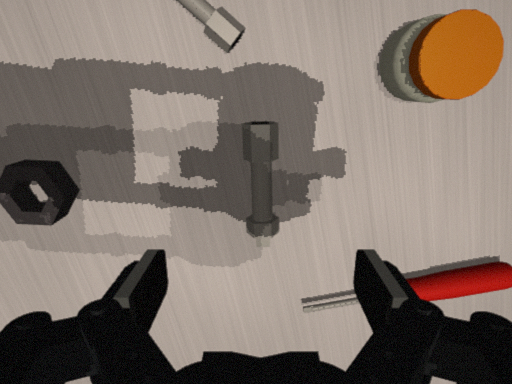

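The wrist view shows the middle extension at (262,180). Its profile fits: 110.5 mm overall, 30 mm socket, 14 mm collar. Its centre is at (0.638, -0.108). Grip it.

{"api": "move_arm", "payload": {"travel": [[0.1,-0.5,-5],[0.1,-0.5,-10],[0.1,-0.5,-13.7],[0.1,-0.5,-13.7],[0.1,-0.5,-13.7],[0.1,-0.5,-13.7],[0.1,-0.5,-13.7],[0.1,-0.5,-13.7]], "dr": [[0,0,1],[0,0,1],[0,0,1],[0,0,1],[0,0,1],[0,0,1],[0,0,1],[0,0,1]], "gripper": [-1,-1,-1,-1,1,1,1,1]}}

```text
time_s: 21.2
tool_pos: [0.6386, -0.1081, 0.0046]
orientation: [0.001, 0.772, 0.635, 0.0]
wrist_force: [-1.9, 1.4, 4.9]
width: 0.0156
```

{"api": "move_arm", "payload": {"travel": [[0,0,0],[0,0,0],[0,0,4],[0,0,8],[-4,4,11],[-8,8,11],[-12,12,11],[-16,16,11]], "dr": [[0,0,0],[0,0,0],[0,0,0],[0,0,0],[0,0,-9],[0,0,-18],[0,0,-27],[0,0,-36]], "gripper": [1,1,1,1,1,1,1,1]}}

```text
time_s: 22.2
tool_pos: [0.4765, 0.0531, 0.1133]
orientation: [-0.0, 0.932, 0.363, -0.0]
wrist_force: [0.9, 0.6, -3.5]
width: 0.0157
```

{"api": "move_arm", "payload": {"travel": [[0,4,0],[-0.5,8,0],[-0.5,8.6,0],[-0.5,8.6,0]], "dr": [[0,0,-9],[0,0,-18],[0,0,-20],[0,0,-20]], "gripper": [1,1,1,1]}}

```text
time_s: 22.7
tool_pos: [0.4728, 0.1385, 0.1131]
orientation: [0.0, 0.98, 0.199, -0.0]
wrist_force: [0.1, -0.2, -2.9]
width: 0.0158
```

```bash
python3 - <<'E'
from h import *
s=snapshot("wrist");P=pts(s)
cv2.imwrite("pics/w6.png",s["frame"]);ok=s["z_map"]>0
hsv=cv2.cvtColor(s["frame"],cv2.COLOR_BGR2HSV);H,S=hsv[...,0],hsv[...,1]
print("blue",rect(P,ok&(H>100)&(H<125)&(S>110),(.38,.05),(.6,.22),-.01,.01))
print(state()["tool_pos"],state()["wrist_force"],state()["width"])
E
```

```text
blue {'c': array([475.4, 139. ]), 'L': np.float32(114.8), 'W': np.float32(79.4), 'yaw': np.float32(23.0), 'n': 5912, 'zmed': np.float64(0.0036), 'mean': array([488.5, 144.4])}
[0.47298687 0.13798879 0.11316412] [ 0.17610455 -0.03119826 -3.47017762] 0.01547440542498456
```

View pics/w6.png

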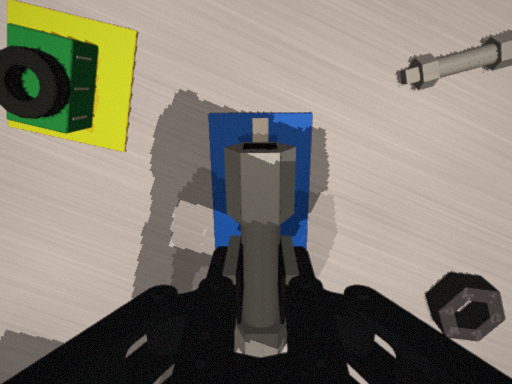

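The extension is held level at (262,230), in line with the stripe over the blue pad. Lower and release it.

{"api": "move_arm", "payload": {"travel": [[0,0,-5],[0,0,-9],[0,0,-10.6],[0,0,-10.6],[0,0,-10.6],[0,0,-10.6],[0,0,-10.6],[0,0,-10.6]], "dr": [[0,0,0],[0,0,0],[0,0,0],[0,0,0],[0,0,0],[0,0,0],[0,0,0],[0,0,0]], "gripper": [1,1,1,1,1,0.5,0,0]}}

```text
time_s: 23.75
tool_pos: [0.4735, 0.1381, 0.0076]
orientation: [0.0, 0.98, 0.198, 0.0]
wrist_force: [0.5, 0.3, -0.1]
width: 0.0426
```

{"api": "move_arm", "payload": {"travel": [[0,0,0],[0,0,0],[0,0,5],[0,0,10],[0,-4,14],[0,-10,16],[0,-16,18],[0,-22,20]], "dr": [[0,0,0],[0,0,0],[0,0,0],[0,0,0],[0,0,0],[0,0,0],[0,0,0],[0,0,0]], "gripper": [0,-0.5,-0.5,-0.5,-0.5,-0.5,-0.5,-0.5]}}

```text
time_s: 24.75
tool_pos: [0.4729, -0.0815, 0.2075]
orientation: [0.0, 0.98, 0.198, 0.0]
wrist_force: [0.7, -0.5, -0.4]
width: 0.064
```

{"api": "move_arm", "payload": {"travel": [[0,-6,1],[0,-12,2],[0,-18,3],[0,-22,4],[0,-22,4],[0,-22,4]], "dr": [[0,0,0],[0,0,0],[0,0,0],[0,0,0],[0,0,0],[0,0,0]], "gripper": [-0.5,-0.5,-0.5,-0.5,-0.5,-0.5]}}

```text
time_s: 25.5
tool_pos: [0.473, -0.2991, 0.2461]
orientation: [-0.001, 0.98, 0.198, -0.0]
wrist_force: [0.1, 0.7, 0.1]
width: 0.0642
```

```bash
python3 - <<'E'
from h import *
s=snapshot("top");P=pts(s);ok=s["z_map"]>0;hsv=cv2.cvtColor(s["frame"],cv2.COLOR_BGR2HSV);H,S=hsv[...,0],hsv[...,1]
cv2.imwrite("pics/end.png",cv2.resize(s["frame"][110:310,95:415],(800,500),interpolation=cv2.INTER_CUBIC))
print("block",rect(P,ok&(H>45)&(H<85)&(S>90),(.4,.2),(.6,.4),.025,.06))
print("grom",rect(P,ok&(hsv[...,2]<80),(.44,.25),(.55,.35),.045,.07))
print("stem",rect(P,ok,(.56,.29),(.62,.34),.035,.06))
print("ext",rect(P,ok,(.39,.07),(.55,.20),.018,.05))
print("nut",rect(P,ok,(.38,-.13),(.52,-.02),.015,.04))
print(state()["tool_pos"],state()["wrist_force"])
E
```

```text
block {'c': array([494. , 300.2]), 'L': np.float32(58.7), 'W': np.float32(39.9), 'yaw': np.float32(9.1), 'n': 193, 'zmed': np.float64(0.0379), 'mean': array([496. , 297.9])}
grom {'c': array([493. , 299.6]), 'L': np.float32(40.0), 'W': np.float32(39.0), 'yaw': np.float32(177.7), 'n': 150, 'zmed': np.float64(0.0535), 'mean': array([492.8, 299.4])}
stem {'c': array([589.4, 315.2]), 'L': np.float32(19.4), 'W': np.float32(19.3), 'yaw': np.float32(78.7), 'n': 56, 'zmed': np.float64(0.05), 'mean': array([589.2, 314.3])}
ext {'c': array([473.1, 136.9]), 'L': np.float32(109.6), 'W': np.float32(28.8), 'yaw': np.float32(23.1), 'n': 297, 'zmed': np.float64(0.0248), 'mean': array([476.3, 137.6])}
nut {'c': array([445.2, -71. ]), 'L': np.float32(56.7), 'W': np.float32(51.5), 'yaw': np.float32(165.7), 'n': 232, 'zmed': np.float64(0.0237), 'mean': array([444.7, -70.8])}
[ 0.47310362 -0.29866517  0.24619431] [ 0.70628188 -0.54422646  0.3137172 ]
```

View pics/end.png

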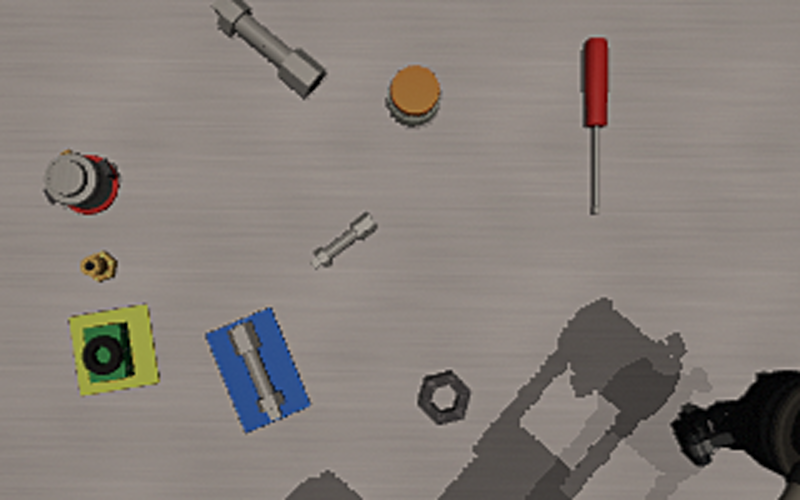

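The final view shows the block and grommet on the yellow pad at (105,353), the fitting upright at (98,265) and the extension along the stripe at (258,370). The nut, jar and screwdriver are unmoved and the arm is clear.

```bash
python3 -c "
from station import *
print(finish_job())"
```

```text
the job is handed in; nothing more can be done
None
```

The kit is laid out and handed in at about 26 s of robot time. Every placement measured in the last top-camera picture is within its tolerance, and no check failed. `finish_job()` gave no verdict.

| Thing | Where it ended up | Limit |
|---|---|---|
| Green block | flat, about 1 mm from the centre of the yellow pad | 12 mm |
| Black grommet | flat on the block, about 1 mm off its centre | 12 mm |
| Brass fitting | upright, about 3 mm from the midpoint between pad and tensioner | 15 mm |
| Chrome extension | about 1 mm from the centre of the blue pad, within 1° of the stripe | 15 mm, 12° |

- **Extension choice:** I took the middle one of the three look-alikes. Its measured length was 110.5 mm, and its socket and collar sizes matched the description.
- **Left alone:** the nut measured within 1 mm of where it started. The jar and screwdriver look unmoved in the picture; I did not measure them again.
- **Small disagreement:** top- and wrist-camera positions differed by up to about 3 mm, mostly where the wrist view was partly blocked. That is well within the limits.

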